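Put the loose tape rolls back on display and load the dispenser

ROBOT

A 6-joint arm with a two-finger parallel gripper is mounted at the origin on the work surface. World frame = base frame: x ahead of the robot, y to its left, z up, the work surface at z = 0. Lengths are in mm, angles in rad, forces in N, time in s.
With the tool pointing down it reaches from about 275 to 750 mm from the base axis. Payload 10.2 kg.
Tool frame: the origin (TCP) lies midway between the tips of the shut fingers; the grasp point (between the pads) lies 19 mm behind it; z points along the fingers, y is the line along which they close (so a half turn about z gives the same grasp; the last joint's range is limited). The gripper opens to 88 mm and grips with 3 to 60 N. Pads are 18 mm wide; open, the fingers measure 123 mm over their backs; the gripper's body (75 mm by 187 mm) begins 45 mm behind the grasp point.
Start: joints at [-1.392, 0.313, 1.498, -0, 1.331, -0.223], TCP at [205.303, -483.2, 238.72] pointing down, gripper open.
Joint ranges: [-2.94, 2.94], [-0.97, 2.17], [0.19, 2.56], [-1.23, 4.37], [0.02, 3.11], [-2.88, 2.88]. Speed limits (rad/s): [2.39, 2.39, 3.01, 3.14, 3.14, 3.14].

INTERFACE

Orientations are given as [roll, pitch, yaw] about the fixed x, y, z axes, in that order (R = Rz(yaw) Ry(pitch) Rx(roll)).
In Python, from workcell import get_obs, grab_frame, hand_in, cut_out gives the robot as it stands. The module is installed in compiled form; this text tells all that it offers.
- The arm moves only by the tool play_rows, never from a script. Its argument "targets" is a list of rows, each an object of numbers: "dx", "dy", "dz": the shift along the tool's x, y, z each as a share of 30 mm, from -1 to 1; "yaw": the turn about the tool's z as a share of 2 rad, from -1 to 1; "claw": the finger opening in mm, from 0 to 88.1. In form: [{"dx": .., "dy": .., "dz": .., "yaw": .., "claw": ..}, ...]. A call has 1 to 5 rows; each row shifts and turns the commanded pose from where the row before left it, along the tool's axes as they then stand; what a row does not reach is not made up. A row lasts 1/8 s, in which the tool goes at most 62.5 mm and 10.7 degrees, less where a joint would pass 70% of its speed; a pose out of reach is approached as far as the arm can. A call with a number of a shift or a turn outside -1 to 1 is refused whole. A call with a gripper value outside its range is refused whole. The fingers move at their own pace and stop on an object; the grip force is fixed at half the most. Time passes only in rows, so rows that do not move let the fingers close. It gives the time, the measured TCP pose, the force, the opening and the grip force at its end, in the units of the state.
- get_obs(): the state, without advancing time (a new reading comes with each control period).
- grab_frame(name): name is "side" or "top"; returns a dict with "img" (480x640x3 uint8, red, green, blue), "K" (3x3 intrinsics, pixels), "R" (3x3) and "t" (3): a world point X has camera coordinates R X + t. Camera axes: x right, y down, z forward; pixel columns grow to the right and rows downward; lengths in mm; the calibration is good to about 2 mm. A picture is of the moment at which its call begins. There is no depth.
- hand_in(): hands the job in; it is judged then, once.
Trained networks look in the newest picture that a camera, given by its name, has taken for a name from the list of things; names that differ only in an ending like _2 or _b are one class to them, and where a whole thing is asked for, a point or a joint stands for the part that bears it (a point fixed in the world has none). Each returns a list of dicts, best first, with "conf" (0 to 1); they miss things now and then, are a little off and sometimes report something else, mostly with a low value. They report only what shows in the picture. A call takes as long as a camera call. They do not tell look-alikes from the thing itself.
- cut_out(target, camera): "mask" (480x640 bool, what is visible of it) and "point" ([column, row] in pixels, amid what is visible of it).
The state is a dict: "time_s": time; "qpos": joint angles; "qvel": joint speeds; "tau": joint torques, N m; "tool_pos": TCP position; "eef_rot": TCP orientation; "ft_force": force on the tool from outside, world axes, zero at the start; "wrist_torque": the same for the moment, N m; "gripper_width": finger opening in mm; "grasp_force": force on a finger pad.
Only numpy, scipy, OpenCV 4.12 (cv2) and the standard library are available. Lean on these libraries where they do the work, as an engineer would, in place of code of your own. Each camera call takes 0.05 s, during which the arm holds its last target. There are 200 camera calls.

TASK

Pick the four loose rolls of brown tape out of the clutter and put each where it belongs: lay each of the three plain rolls flat, and centred, on the free white circle of the tray that already holds a roll of its size, and drop the roll on the spindle into the tape dispenser until both ends of its axle rest on the bottoms of the slots. Do not knock over the glue bottle or the pen cup; leave all rolls released and at rest.

Things in the scene. Friction and masses are not known exactly. Their poses are not given: they have to be found in the camera images.
- tall_roll (a point): the tall roll of brown tape lying loose on the table on its flat side, hole upward: 56 mm across, 48 mm high, hole 28 mm across. The point is its centre, half-way up; z is its axis.
- broad_roll (a point): the broad, flat roll of brown tape lying loose on the table on its flat side, hole upward: 64 mm across, 24 mm high, hole 36 mm across. The point is its centre, half-way up; z is its axis.
- small_roll (a point): the small roll of brown tape lying loose on the table on its flat side, hole upward: 40 mm across, 18 mm high, hole 18 mm across. The point is its centre, half-way up; z is its axis.
- spindle_roll (a point): loose roll of brown tape on a black spindle: 50 mm across, 24 mm wide, standing on its rim, axle level, 10 mm thick, 72 mm long over its ends (24 mm shows each side). It rests in a clear plastic cradle 60 x 44 mm (3 mm plate, two ribs 8 mm high within 21 mm of the middle). Point: middle of roll and axle, 28 mm above the table; y along the axle, x level across it.
- spot_tall (a point): free white circle, 64 mm across, in the fixed cardboard tray that already holds one tall roll (fixed, 56 mm across, 48 mm high, 110 mm away along +x of this point). Tray 215 x 100 mm, 3 mm floor, 8 mm high rim and 8 mm rib across its middle; the free circle is in the half nearer the robot. Point: circle's centre, on the tray floor, 3 mm above the table; x along the tray.
- spot_broad (a point): free white circle, 72 mm across, in the fixed cardboard tray that already holds one broad roll (fixed, 64 mm across, 24 mm high, 110 mm away along +x of this point). Tray 215 x 100 mm, 3 mm floor, 8 mm high rim and 8 mm rib across its middle; the free circle is in the half nearer the robot. Point: circle's centre, on the tray floor, 3 mm above the table; x along the tray.
- spot_small (a point): free white circle, 48 mm across, in the fixed cardboard tray that already holds one small roll (fixed, 40 mm across, 18 mm high, 110 mm away along +x of this point). Tray 215 x 100 mm, 3 mm floor, 8 mm high rim and 8 mm rib across its middle; the free circle is in the half nearer the robot. Point: circle's centre, on the tray floor, 3 mm above the table; x along the tray.
- slots (a point): fixed grey tape dispenser, base 180 x 74 x 12 mm; two cheeks 6 mm thick, 66 mm high, 50 mm along x, 48 mm apart, each with a slot open at the top, 14 mm wide, mouth flared to 32 mm, bottom 40 mm above the table. Cutter block 39 mm high from 90 mm along +x. Point: where the seated axle's middle lies, midway between the cheeks, 45 mm above the table; y along the seated axle.
- glue_bottle: bystander: upright white glue bottle, 36 mm across, 100 mm high, at the left or right edge of the work area. Origin at the centre of its underside, z up its axis.
- pen_cup: bystander: dark metal cup with pens, 72 mm across, 90 mm high (pens to 135 mm), at the left or right edge of the work area. Origin at the centre of its underside, z up its axis.
Things that resemble listed ones, but are neither listed nor needed, are in the scene too. Leave any green or turquoise look-alike of the part that bears tall_roll alone.

How it is judged (in metres and radians):
At the end, for the whole second after the job is handed in: Each plain roll lies flat (0.15 rad, either way up) on its tray within 15 mm of the free circle's centre (4 mm in height); the spindle's middle is within 4 mm in height, 6 mm across the slots, 13 mm along them of the seated place, direction within 0.12 rad; all released and still (horizontal distance between tall_roll and spot_tall below 0.015 m and z of tall_roll in the frame of spot_tall between 0.02 and 0.028 m and (angle between tall_roll's own z axis and vertical below 0.15 rad or angle between tall_roll's own z axis and vertical above 2.99 rad) and horizontal distance between broad_roll and spot_broad below 0.015 m and z of broad_roll in the frame of spot_broad between 0.008 and 0.016 m and (angle between broad_roll's own z axis and vertical below 0.15 rad or angle between broad_roll's own z axis and vertical above 2.99 rad) and horizontal distance between small_roll and spot_small below 0.015 m and z of small_roll in the frame of spot_small between 0.005 and 0.013 m and (angle between small_roll's own z axis and vertical below 0.15 rad or angle between small_roll's own z axis and vertical above 2.99 rad) and x of spindle_roll in the frame of slots between -0.006 and 0.006 m and y of spindle_roll in the frame of slots between -0.013 and 0.013 m and z of spindle_roll in the frame of slots between -0.004 and 0.004 m and angle between the y axis of spindle_roll and the y axis of slots, either way round below 0.12 rad and linear speed of each of roll_tall, roll_broad, roll_small, roll_spindle below 0.02 m/s); the robot touches nothing.
It fails at once if the glue bottle is knocked over (angle between glue_bottle's own z axis and vertical above 0.6 rad).
It fails at once if the pen cup is knocked over (angle between pen_cup's own z axis and vertical above 0.6 rad).
It also fails if it takes over 122 s, if anything falls off the work surface, if the arm or the gripper's body presses on something with over 40 N, if the wrist force passes 120 N, or if a joint passes its speed limit or range.

## Working session

There is one attempt and no reset: what is moved stays moved. The work goes in short steps, Python scripts to look and compute and a tool call to move; the robot and the scene stay as the last step left them, time stands still between calls to the robot, and variables do not carry over. Pictures are saved under pics/ and viewed, at most 14 in all, crops included, and the job is handed in when it is done.

Besides the shell and the picture viewer there is one more tool, called as name(argument=value, ...) on one line, values as JSON. play_rows: Moves the arm, as the interface text tells. Its arguments: {"type":"object","properties":{"targets":{"type":"array","items":{"type":"object","properties":{"dx":{"type":"number","minimum":-1,"maximum":1},"dy":{"type":"number","minimum":-1,"maximum":1},"dz":{"type":"number","minimum":-1,"maximum":1},"yaw":{"type":"number","minimum":-1,"maximum":1},"claw":{"type":"number"}}}}},"required":["targets"]}

```bash
mkdir -p pics
python3 - <<'E'
from workcell import *
import cv2, numpy as np, pickle
d={}
for c in("top","side"):
    f=grab_frame(c); d[c]=f
    cv2.imwrite(f"pics/{c}0.png",f["img"][...,::-1])
    print(c,f["K"].round(1).tolist(),f["R"].round(3).tolist(),f["t"].round(1).tolist())
    for n in["tall_roll","broad_roll","small_roll","spindle_roll","glue_bottle","pen_cup","slots","spot_tall"]:
        try: print(n,[(np.round(r["point"]).tolist(),round(r["conf"],2),int(r["mask"].sum())) for r in cut_out(n,c)])
        except Exception as e: print(n,e)
pickle.dump(d,open("f0.pkl","wb"))
print(get_obs())
E
```

```text
top [[570.1, 0.0, 327.7], [0.0, 570.1, 238.9], [0.0, 0.0, 1.0]] [[-0.022, -1.0, -0.019], [-0.989, 0.024, -0.147], [0.147, 0.016, -0.989]] [14.6, 428.2, 1437.3]
tall_roll [([164.0, 319.0], 0.92, 454), ([205.0, 297.0], 0.75, 401), ([288.0, 233.0], 0.71, 338), ([285.0, 277.0], 0.61, 344)]
broad_roll []
small_roll [([207.0, 230.0], 0.47, 136)]
spindle_roll [([450.0, 236.0], 0.74, 304), ([288.0, 236.0], 0.73, 384)]
glue_bottle [([509.0, 198.0], 0.79, 267)]
pen_cup [([151.0, 205.0], 0.65, 942)]
slots [([442.0, 157.0], 0.89, 1802)]
spot_tall [([289.0, 158.0], 0.95, 2909), ([372.0, 236.0], 0.68, 221)]
side [[612.6, 0.0, 313.5], [0.0, 612.6, 245.5], [0.0, 0.0, 1.0]] [[-0.863, -0.505, -0.009], [-0.355, 0.619, -0.701], [0.359, -0.601, -0.714]] [350.4, 188.5, 1252.7]
tall_roll [([318.0, 304.0], 0.9, 778), ([276.0, 281.0], 0.77, 793), ([273.0, 446.0], 0.77, 1076), ([283.0, 389.0], 0.7, 979)]
broad_roll [([332.0, 229.0], 0.66, 513)]
small_roll [([211.0, 356.0], 0.83, 334)]
spindle_roll []
glue_bottle [([364.0, 132.0], 0.58, 359)]
pen_cup [([134.0, 384.0], 0.68, 2327)]
slots [([295.0, 157.0], 0.7, 1493)]
spot_tall [([197.0, 257.0], 0.62, 3112)]
{'time_s': 0.9, 'qpos': array([-1.39243108e+00,  3.12912739e-01,  1.49771737e+00, -1.51633693e-05,
        1.33103757e+00, -2.23386402e-01]), 'qvel': array([-5.37925149e-04,  4.12716067e-04, -3.51084669e-04, -1.00095148e-03,
       -1.50625310e-03,  4.59434457e-05]), 'tau': array([-5.07669774e-04, -4.02107084e+01, -2.52409279e+01,  6.94144797e-02,
        3.18958936e-02, -1.02068647e-06]), 'tool_pos': array([ 205.28145515, -483.19154379,  238.70710819]), 'eef_rot': array([-3.14151623e+00, -2.25722661e-06,  4.01755254e-01]), 'ft_force': array([ 0.73759538,  0.27373855, -0.47125908]), 'wrist_torque': array([-0.04713775,  0.03078642,  0.03721559]), 'grasp_force': 0.0, 'gripper_width': 87.79735156344482}
```

Run:
```python
import cv2
a=cv2.imread("pics/top0.png")[110:360,110:550]
cv2.imwrite("pics/topc.png",cv2.resize(a,(792,450),interpolation=cv2.INTER_CUBIC))
```

```text
(no output)
```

View pics/topc.png

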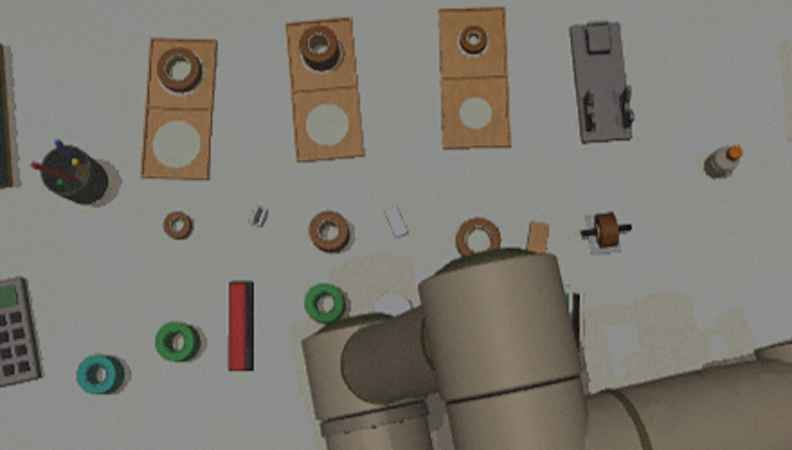

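View pics/side0.png

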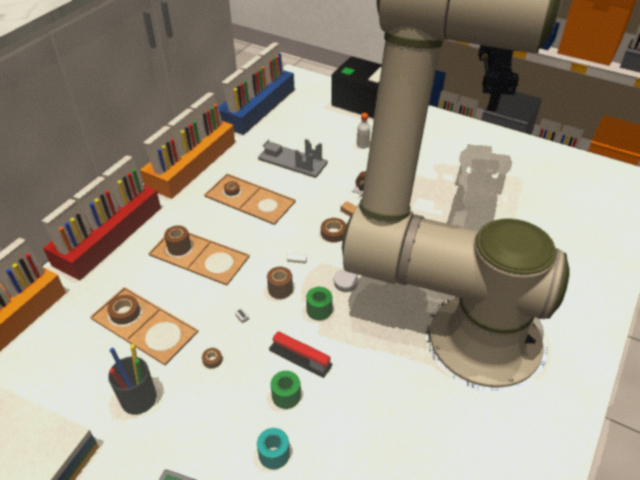

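The top crop (pixels of the full image) shows these candidates:
- **Tall:** brown (293,238). The green (290,278) and (208,299) and turquoise (165,318) rolls are look-alikes.
- **Small:** brown (209,234).
- **Broad:** brown (375,243), partly behind the arm.
- **Spindle:** (447,237).
- **Trays, free circles:** broad (208,190), tall (291,179), small (374,172).
- **Dispenser:** (444,157).

The rolls fixed in the trays are also look-alikes. I choose the brown loose ones.

```bash
cat > h.py <<'E'
import cv2,numpy as np
from scipy.optimize import least_squares
def proj(f,P):
    P=np.atleast_2d(P)@f["R"].T+f["t"]; p=P@f["K"].T; return p[:,:2]/p[:,2:]
def unproj(f,uv,z):
    d=f["R"].T@np.linalg.solve(f["K"],[uv[0],uv[1],1]); c=-f["R"].T@f["t"]
    return c+d*(z-c[2])/d[2]
def blob(m,uv):
    n,l,s,c=cv2.connectedComponentsWithStats(m.astype(np.uint8))
    ok=[i for i in range(1,n) if s[i,4]>25]
    i=min(ok,key=lambda i:np.hypot(*(c[i]-uv))); return l==i
def hullcen(p):
    m=cv2.moments(cv2.convexHull(p.astype(np.float32))); return np.array([m["m10"]/m["m00"],m["m01"]/m["m00"]]),m["m00"]
def cyl(x,y,r,z0,z1):
    a=np.linspace(0,2*np.pi,60); c=np.c_[x+r*np.cos(a),y+r*np.sin(a)]
    return np.vstack([np.c_[c,0*a+z] for z in(z0,z1)])
def brown(f):
    h=cv2.cvtColor(f["img"],cv2.COLOR_RGB2HSV).astype(int)
    return ((h[...,0]<17)|(h[...,0]>175))&(h[...,1]>85)&(h[...,2]<235)
def mcen(m):
    c,a=hullcen(np.argwhere(m)[:,::-1]); return c,a
def findcyl(f,m,r,z0,z1):
    c,a=mcen(m); x=unproj(f,c,(z0+z1)/2)[:2]
    for _ in range(8):
        k,A=hullcen(proj(f,cyl(*x,r,z0,z1))); x=x+(unproj(f,c,z1)-unproj(f,k,z1))[:2]
    return x,a,A
E
python3 - <<'E'
from h import *
import pickle
d=pickle.load(open("f0.pkl","rb"))
t=d["top"]; s=d["side"]
for n,uv,us,r,h in[("tall",(293,238),(280,283),28,48),("small",(209,234),(211,357),20,18),("broad",(375,243),(334,230),32,24)]:
    for f,u in((t,uv),(s,us)):
        m=blob(brown(f),u); x,a,A=findcyl(f,m,r,0,h); print(n,x.round(1),a,round(A))
for n,u in[("broad",(208,190)),("tall",(291,179)),("small",(374,172))]:
    for f in(t,s):
        uu=u if f is t else proj(s,unproj(t,u,3))[0]
        h=cv2.cvtColor(f["img"],cv2.COLOR_RGB2HSV)
        w=(h[...,1]<60); y,x=np.indices(w.shape); w&=np.hypot(x-uu[0],y-uu[1])<30
        m=blob(w,uu); c,a=mcen(m); print("spot",n,unproj(f,c,3).round(1),a)
hs=cv2.cvtColor(t["img"],cv2.COLOR_RGB2HSV)
print(hs[140:180:6,425:465:4].tolist()[2:4])
# black
for (u,nm) in[((447,237),"axle")]:
    x0,y0=u; sub=hs[y0-20:y0+20,x0-25:x0+25]
    print("axle V"); print(sub[8:32:2,::2,2])
def crop(f,x,y,w,h,k): return cv2.resize(f["img"][y:y+h,x:x+w,::-1],None,fx=k,fy=k,interpolation=cv2.INTER_CUBIC)
a=crop(t,415,110,60,150,5)[:600]; a=crop(t,405,115,80,150,4)
b=crop(s,250,130,140,75,3.4); out=np.zeros((600,800,3),np.uint8); out[:a.shape[0],:a.shape[1]]=a; out[:b.shape[0],322:322+b.shape[1]]=b[:,:478]
cc=crop(t,270,215,60,50,5); out[300:300+250,330:630]=cc
cv2.imwrite("pics/cl.png",out)
E
```

```text
tall [433.7  95.7] 349.0 429
tall [437.1  95.8] 500.0 765
small [450.8 319.4] 151.0 207
small [453.1 321.5] 241.5 376
broad [ 421.5 -118.1] 373.5 504
broad [ 419.5 -115. ] 432.5 584
spot broad [573.7 323.4   3. ] 518.0
spot broad [573.7 328.    3. ] 709.0
spot tall [597.1  98.6   3. ] 412.5
spot tall [597.2 103.9   3. ] 398.0
spot small [ 609.1 -121.6    3. ] 226.5
spot small [ 609.1 -117.3    3. ] 151.5
[[[90, 2, 141], [20, 35, 65], [5, 16, 95], [12, 14, 92], [13, 19, 93], [5, 16, 93], [173, 11, 94], [0, 14, 92], [38, 12, 86], [39, 13, 141]], [[75, 4, 142], [22, 25, 111], [174, 13, 98], [5, 16, 95], [9, 19, 96], [11, 21, 95], [6, 14, 91], [24, 14, 93], [10, 12, 64], [60, 6, 139]]]
axle V
[[141 144 141 142 143 143 141 142 142 142 139 144 143 143 143 144 138 142
  139 142 142 142 141 141 142]
 [140 143 140 141 140 140 143 143 142 143 145 146 144 114 116 144 140 140
  141 140 144 143 143 141 139]
 [143 143 142 141 142 143 135 128 127 108  71  63  62  60  57 141 143 139
  142 141 141 140 140 141 140]
 [143 141 144 142 144 139 142 121 124  70  53  69  71  72  75 115 143 141
  142 140 142
[... 158 characters left out ...]
22  68  71  84  88  88  88  86  53  33
   21  45 144 141 143 142 138]
 [141 140 140 142 142 126 107  89  73  39 127  88  94  98  96  98  21  23
   11  55 143 144 142 140 141]
 [143 142 141 143 141  92  28  34  27  24 100  67  91  83  84  91  86  94
  129 145 143 142 142 141 141]
 [141 141 140 142 142 145  61  73 112 109  86  55  79  72  76  73 140 144
  141 141 143 142 141 141 142]
 [140 138 141 140 142 143 127 123 118 127  50  51  71  75  68  67 140 144
  140 143 144 143 142 141 139]
 [139 143 140 140 142 143 140 143 120 131  62  50  61  60  56  49 130 142
  142 143 143 142 141 141 142]
 [140 141 142 142 140 142 140 143 121 126 116  63  70 101 107 109 126 147
  139 143 144 140 142 141 141]]
```

View pics/cl.png

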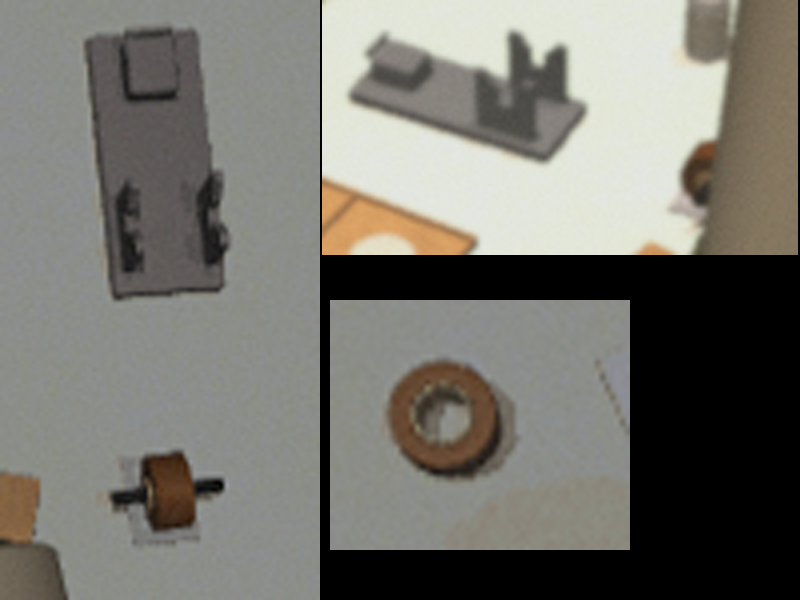

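The crop shows the dispenser with two dark cheeks at its near end, the cutter block at its far end, and the spindle roll in its clear cradle with the axle slightly tilted. The brown tall roll at (293,238) is confirmed. Next I fit models for the spindle, dispenser, bottle and cup.

```bash
cat >> h.py <<'E'
from scipy.optimize import minimize
def boxp(x0,x1,y0,y1,z0,z1): return np.array([[a,b,c] for a in(x0,x1) for b in(y0,y1) for c in(z0,z1)],float)
def place(P,x,y,a):
    c,s=np.cos(a),np.sin(a); return np.c_[x+c*P[:,0]-s*P[:,1],y+s*P[:,0]+c*P[:,1],P[:,2]]
def render(f,parts,k=4):
    m=np.zeros((480*k,640*k),np.uint8)
    for P in parts: cv2.fillConvexPoly(m,cv2.convexHull(((proj(f,P)+.5)*k-.5).round().astype(np.int32)),1)
    return cv2.resize(m.astype(np.float32),(640,480),interpolation=cv2.INTER_AREA)
def fit(fm,model,p0,step):
    def cost(p): return sum(np.abs(render(f,model(p))-m).sum() for f,m in fm)/sum(m.sum() for f,m in fm)
    s=np.vstack([p0]+[np.array(p0)+np.eye(len(p0))[i]*step[i] for i in range(len(p0))])
    r=minimize(cost,p0,method="Nelder-Mead",options=dict(initial_simplex=s,maxiter=250,xatol=.1,fatol=1e-4)); return r.x,r.fun
def disp(p):
    x,y,a,b=p
    B=[boxp(b-90,b+90,-37,37,0,12),boxp(90,118,-20,20,12,39)]+[boxp(-25,25,*q,12,45) for q in((24,30),(-30,-24))]+[boxp(*e,*q,40,66) for q in((24,30),(-30,-24)) for e in((-25,-12),(12,25))]
    return [place(P,x,y,a) for P in B]
def spin(p,z=28):
    x,y,a=p; t=np.linspace(0,2*np.pi,40)
    c=lambda r,h:np.vstack([np.c_[r*np.cos(t),0*t+s,z+r*np.sin(t)] for s in(-h,h)])
    return [place(c(25,12),x,y,a),place(c(5,36),x,y,a)]
def near(m,uv,r):
    y,x=np.indices(m.shape); return m&(np.hypot(x-uv[0],y-uv[1])<r)
E
python3 - <<'E'
from h import *
import pickle
d=pickle.load(open("f0.pkl","rb")); t=d["top"]; s=d["side"]
def V(f): return cv2.cvtColor(f["img"],cv2.COLOR_RGB2HSV)[...,2]
x0=unproj(t,(447,172),12)
mt=blob(V(t)<118,(443,157)); us=proj(s,x0+[30,0,0])[0]
ms=blob(V(s)<140,us); print(mt.sum(),ms.sum(),us)
for fm in([(t,mt)],[(s,ms)],[(t,mt),(s,ms)]): 
    r=fit(fm,disp,[x0[0],x0[1],0.1,55],[15,10,.1,15]); print("disp",r[0].round(3),round(r[1],3))
ms=near(V(t)<112,(447,237),22)
x0=unproj(t,(447,237),28); r=fit([(t,ms)],spin,[x0[0],x0[1],0.1],[10,10,.15]); print("spin",ms.sum(),r[0].round(3),round(r[1],3))
def cy(r,h): return lambda p:[cyl(p[0],p[1],r,0,h)]
for n,uv,us,R,h in[("tall",(293,238),(280,283),28,48),("small",(209,234),(211,357),20,18),("broad",(375,243),(334,230),32,24)]:
    for f,u in((t,uv),(s,us)):
        hsv=cv2.cvtColor(f["img"],cv2.COLOR_RGB2HSV).astype(int)
        b=near((hsv[...,1]>75)&(hsv[...,2]<(140 if f is t else 190)),u,30); m=blob(b,u)
        k=cv2.findContours(m.astype(np.uint8),0,2)[0]; mm=np.zeros(m.shape,np.uint8); cv2.drawContours(mm,k,-1,1,-1)
        x0=unproj(f,u,h/2)[:2]; r=fit([(f,mm.astype(bool))],cy(R,h),x0,[8,8]); print(n,mm.sum(),r[0].round(1),round(r[1],2))
print("glue",unproj(s,(364,143),20),"cup",unproj(s,(136,402),0), unproj(t,(158,212),0))
E
```

```text
1944 1403 [300.00309766 157.22944445]
disp [ 6.00012e+02 -3.10859e+02  5.70000e-02  5.13660e+01] 0.03
disp [ 5.99055e+02 -3.03363e+02  1.50000e-02  5.13990e+01] 0.19
disp [ 6.03239e+02 -3.09671e+02  5.60000e-02  4.80100e+01] 0.109
spin 341 [ 4.24133e+02 -3.00556e+02  1.23000e-01] 0.125
tall 380 [433.1  95.8] 0.15
tall 618 [434.9  98. ] 0.26
small 176 [450.5 318.8] 0.21
small 281 [452.9 320.1] 0.37
broad 294 [ 417.  -118.8] 0.98
broad 501 [ 417.8 -115.8] 0.19
glue [ 506.72795592 -448.15963111   20.        ] cup [519.07457374 470.30649296   0.        ] [ 5.16808749e+02  4.56042920e+02 -2.27373675e-13]
```

play_rows(targets=[{"yaw": -0.092}, {"yaw": -0.092}, {"yaw": -0.092}, {"yaw": -0.092}, {"yaw": -0.092}])

```text
invalid input at $.targets[0]: expected keys dx, dy, dz, yaw, claw
```

play_rows(targets=[{"yaw": -0.092}, {"yaw": -0.092}])

```text
invalid input at $.targets[0]: expected keys dx, dy, dz, yaw, claw
```

play_rows(targets=[{"dx": 0, "dy": 0, "dz": 0, "yaw": -0.092, "claw": 88}, {"dx": 0, "dy": 0, "dz": 0, "yaw": -0.092, "claw": 88}, {"dx": 0, "dy": 0, "dz": 0, "yaw": -0.092, "claw": 88}, {"dx": 0, "dy": 0, "dz": 0, "yaw": -0.092, "claw": 88}, {"dx": 0, "dy": 0, "dz": 0, "yaw": -0.092, "claw": 88}])

```text
time_s: 1.52
tool_pos: [205.3, -483.2, 238.7]
eef_rot: [3.142, -0.0, 1.328]
ft_force: [0.3, 0.6, 0.5]
gripper_width: 87.9
grasp_force: 0.0
```

play_rows(targets=[{"dx": 0, "dy": 0, "dz": 0, "yaw": -0.092, "claw": 88}, {"dx": 0, "dy": 0, "dz": 0, "yaw": -0.092, "claw": 88}, {"dx": 0, "dy": 0, "dz": 0, "yaw": 0, "claw": 88}])

```text
time_s: 1.9
tool_pos: [205.3, -483.2, 238.7]
eef_rot: [3.142, 0.0, 1.688]
ft_force: [0.1, 0.2, 0.2]
gripper_width: 87.9
grasp_force: 0.0
```

play_rows(targets=[{"dx": 0.648, "dy": 0.995, "dz": 0.54, "yaw": 0, "claw": 88}, {"dx": 0.648, "dy": 0.995, "dz": 0.54, "yaw": 0, "claw": 88}, {"dx": 0.648, "dy": 0.995, "dz": 0.54, "yaw": 0, "claw": 88}, {"dx": 0.648, "dy": 0.995, "dz": 0.54, "yaw": 0, "claw": 88}, {"dx": 0.648, "dy": 0.995, "dz": 0.54, "yaw": 0, "claw": 88}])

```text
time_s: 2.52
tool_pos: [342.8, -368.2, 157.3]
eef_rot: [3.141, 0.0, 1.685]
ft_force: [1.3, -0.5, -0.3]
gripper_width: 87.7
grasp_force: 0.0
```

play_rows(targets=[{"dx": 0.648, "dy": 0.995, "dz": 0.54, "yaw": 0, "claw": 88}, {"dx": 0.648, "dy": 0.995, "dz": 0.54, "yaw": 0, "claw": 88}, {"dx": 0.648, "dy": 0.995, "dz": 0.54, "yaw": 0, "claw": 88}, {"dx": 0, "dy": 0, "dz": 0, "yaw": 0, "claw": 88}, {"dx": 0, "dy": 0, "dz": 0, "yaw": 0, "claw": 88}])

```text
time_s: 3.15
tool_pos: [423.7, -301.0, 109.5]
eef_rot: [3.141, 0.001, 1.688]
ft_force: [0.5, -0.4, 0.1]
gripper_width: 88.2
grasp_force: 0.0
```

Run:
```python
from h import *
from workcell import *
f=grab_frame("side"); g=grab_frame("top")
a=cv2.resize(f["img"][60:260,230:480,::-1],None,fx=3,fy=3)
cv2.imwrite("pics/s1.png",a)
import pickle; pickle.dump((f,g),open("f1.pkl","wb"))
```

```text
(no output)
```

View pics/s1.png

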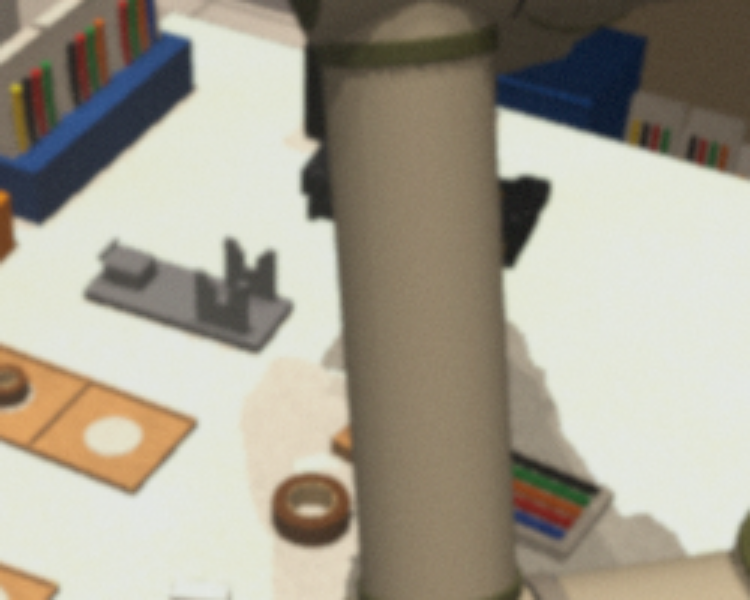

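The arm's forearm hides the spindle in the side view; the dispenser and broad roll are clear. I descend on the spindle and close.

play_rows(targets=[{"dx": 0.05, "dy": 0, "dz": 0.8, "yaw": 0, "claw": 88}, {"dx": 0, "dy": 0, "dz": 0.8, "yaw": 0, "claw": 88}, {"dx": 0, "dy": 0, "dz": 0.8, "yaw": 0, "claw": 88}, {"dx": 0, "dy": 0, "dz": 0.8, "yaw": 0, "claw": 88}, {"dx": 0, "dy": 0, "dz": 0, "yaw": 0, "claw": 88}])

```text
time_s: 3.88
tool_pos: [422.8, -299.1, 12.4]
eef_rot: [-3.14, -0.002, 1.688]
ft_force: [-0.0, 0.1, -0.4]
gripper_width: 88.1
grasp_force: 0.0
```

play_rows(targets=[{"dx": 0, "dy": 0, "dz": 0, "yaw": 0, "claw": 40}, {"dx": 0, "dy": 0, "dz": 0, "yaw": 0, "claw": 40}, {"dx": 0, "dy": 0, "dz": 0, "yaw": 0, "claw": 40}, {"dx": 0, "dy": 0, "dz": 0, "yaw": 0, "claw": 40}, {"dx": 0, "dy": 0, "dz": 0, "yaw": 0, "claw": 40}])

```text
time_s: 4.5
tool_pos: [425.6, -300.0, 14.8]
eef_rot: [3.138, 0.004, 1.69]
ft_force: [6.1, 1.0, 9.1]
gripper_width: 49.4
grasp_force: 30.0
```

Gripped at 49.4 mm. Lifting.

play_rows(targets=[{"dx": 0, "dy": 0, "dz": -0.5, "yaw": 0, "claw": 40}, {"dx": 0, "dy": 0, "dz": -1, "yaw": 0, "claw": 40}, {"dx": 0, "dy": 0, "dz": -1, "yaw": 0, "claw": 40}, {"dx": 0, "dy": 0, "dz": -1, "yaw": 0, "claw": 40}, {"dx": 0, "dy": 0, "dz": 0, "yaw": 0, "claw": 40}])

```text
time_s: 5.12
tool_pos: [424.2, -299.5, 120.1]
eef_rot: [3.139, 0.003, 1.69]
ft_force: [-0.0, -0.4, -1.0]
gripper_width: 49.1
grasp_force: 29.9
```

Run:
```python
from h import *
from workcell import *
f=grab_frame("side"); g=grab_frame("top")
o=get_obs(); print(o["tool_pos"],o["eef_rot"],o["gripper_width"],o["grasp_force"])
import pickle; pickle.dump((f,g),open("f2.pkl","wb"))
u=proj(f,[425,-300,115])[0];v=proj(g,[425,-300,115])[0]; print(u,v)
c=lambda im,u:cv2.resize(im[int(u[1])-50:int(u[1])+50,int(u[0])-50:int(u[0])+50,::-1],None,fx=4,fy=4)
cv2.imwrite("pics/s2.png",np.hstack([c(f["img"],u),c(g["img"],v)]))
```

```text
[ 423.38507542 -298.61622893  117.56511457] [-3.14097195e+00 -7.27894423e-04  1.68975483e+00] 49.32430199177039 29.94088277220726
[368.1601769  152.37598892] [452.71755867 232.19123356]
```

View pics/s2.png

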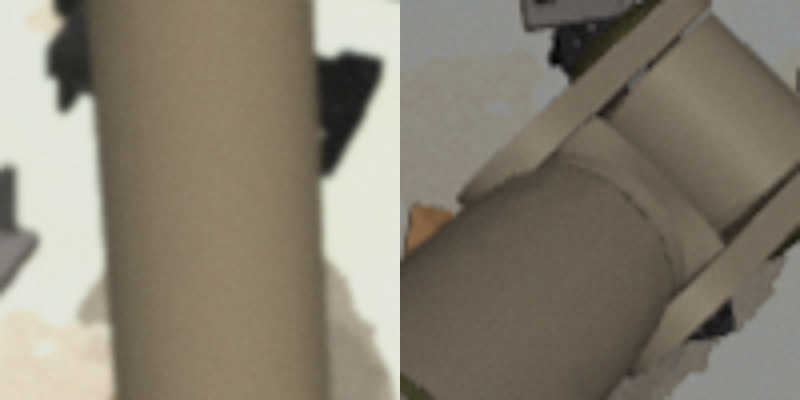

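Both views are blocked by the forearm, but width and force say the roll is held. Carrying it over the slots.

play_rows(targets=[{"dx": 0, "dy": 0, "dz": 0, "yaw": 0.031, "claw": 40}, {"dx": -0.112, "dy": 0.976, "dz": 0, "yaw": 0, "claw": 40}, {"dx": -0.112, "dy": 0.976, "dz": 0, "yaw": 0, "claw": 40}, {"dx": -0.112, "dy": 0.976, "dz": 0, "yaw": 0, "claw": 40}, {"dx": -0.112, "dy": 0.976, "dz": 0, "yaw": 0, "claw": 40}])

```text
time_s: 5.85
tool_pos: [541.8, -305.2, 116.2]
eef_rot: [-3.139, -0.002, 1.628]
ft_force: [0.8, 0.8, -0.8]
gripper_width: 49.5
grasp_force: 29.9
```

play_rows(targets=[{"dx": -0.112, "dy": 0.976, "dz": 0, "yaw": 0, "claw": 40}, {"dx": -0.112, "dy": 0.976, "dz": 0, "yaw": 0, "claw": 40}, {"dx": 0, "dy": 0, "dz": 0, "yaw": 0, "claw": 40}, {"dx": 0, "dy": 0, "dz": 0, "yaw": 0, "claw": 40}])

```text
time_s: 6.35
tool_pos: [599.4, -308.8, 116.8]
eef_rot: [-3.14, -0.002, 1.628]
ft_force: [0.1, 0.5, -1.6]
gripper_width: 49.3
grasp_force: 29.9
```

Run:
```python
from h import *
from workcell import *
f=grab_frame("side"); g=grab_frame("top")
o=get_obs(); print(o["tool_pos"],o["eef_rot"],o["gripper_width"],o["grasp_force"])
import pickle; pickle.dump((f,g),open("f3.pkl","wb"))
u=proj(f,[600,-309,100])[0];v=proj(g,[600,-309,100])[0]; print(u,v)
c=lambda im,u:cv2.resize(im[int(u[1])-50:int(u[1])+50,int(u[0])-50:int(u[0])+50,::-1],None,fx=4,fy=4)
cv2.imwrite("pics/s3.png",np.hstack([c(f["img"],u),c(g["img"],v)]))
```

```text
[ 599.47322972 -309.11025309  117.68061114] [-3.14062650e+00 -6.91603599e-04  1.62726351e+00] 49.31675846286491 29.941220674663782
[308.78605477 134.88606709] [451.35257228 163.79256055]
```

View pics/s3.png

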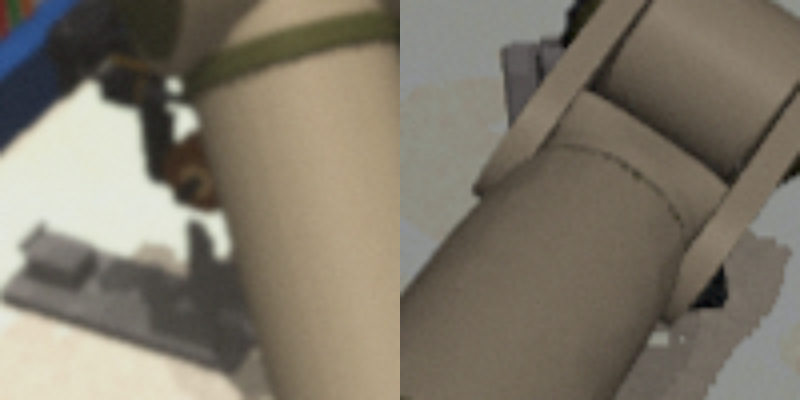

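The side view shows the roll held just over the cheeks at about (355,180). Lowering it in stages with force checks.

play_rows(targets=[{"dx": 0, "dy": 0, "dz": 0.6, "yaw": 0, "claw": 40}, {"dx": 0, "dy": 0, "dz": 0.6, "yaw": 0, "claw": 40}, {"dx": 0, "dy": 0, "dz": 0.6, "yaw": 0, "claw": 40}, {"dx": 0, "dy": 0, "dz": 0.3, "yaw": 0, "claw": 40}, {"dx": 0, "dy": 0, "dz": 0, "yaw": 0, "claw": 40}])

```text
time_s: 7.08
tool_pos: [600.1, -308.9, 54.3]
eef_rot: [-3.141, -0.001, 1.628]
ft_force: [1.0, 0.3, 0.2]
gripper_width: 49.5
grasp_force: 29.9
```

play_rows(targets=[{"dx": 0, "dy": 0, "dz": 0.2, "yaw": 0, "claw": 40}, {"dx": 0, "dy": 0, "dz": 0.2, "yaw": 0, "claw": 40}, {"dx": 0, "dy": 0, "dz": 0, "yaw": 0, "claw": 40}])

```text
time_s: 7.45
tool_pos: [600.5, -309.1, 43.2]
eef_rot: [3.141, 0.0, 1.628]
ft_force: [1.0, -0.6, -0.2]
gripper_width: 49.4
grasp_force: 29.9
```

play_rows(targets=[{"dx": 0, "dy": 0, "dz": 0.15, "yaw": 0, "claw": 40}, {"dx": 0, "dy": 0, "dz": 0.1, "yaw": 0, "claw": 40}, {"dx": 0, "dy": 0, "dz": 0.05, "yaw": 0, "claw": 40}, {"dx": 0, "dy": 0, "dz": 0, "yaw": 0, "claw": 40}])

```text
time_s: 7.95
tool_pos: [601.0, -309.2, 34.4]
eef_rot: [3.14, 0.001, 1.628]
ft_force: [6.0, 0.0, 1.1]
gripper_width: 49.6
grasp_force: 29.9
```

Run:
```python
from h import *
from workcell import *
f=grab_frame("side")
o=get_obs(); print(o["tool_pos"],o["eef_rot"],o["gripper_width"],o["ft_force"])
u=proj(f,[600,-309,60])[0]
c=lambda im,u:cv2.resize(im[int(u[1])-40:int(u[1])+40,int(u[0])-50:int(u[0])+50,::-1],None,fx=5,fy=5)
cv2.imwrite("pics/s4.png",c(f["img"],u))
```

```text
[ 600.99844501 -309.16869883   34.39977824] [3.13980907e+00 9.31801039e-04 1.62806972e+00] 49.851589267704014 [ 5.81677347 -0.74590409  1.19235337]
```

View pics/s4.png

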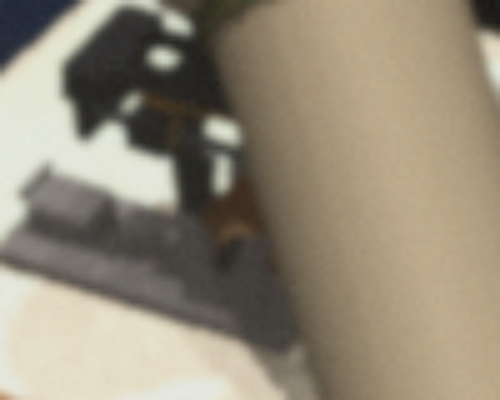

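The axle end shows in the slot near (288,124); a 6 N force along +x means it is touching a slot wall. I shift 1.5 mm that way, lower further and release.

play_rows(targets=[{"dx": 0, "dy": 0.05, "dz": 0.07, "yaw": 0, "claw": 40}, {"dx": 0, "dy": 0, "dz": 0.07, "yaw": 0, "claw": 40}, {"dx": 0, "dy": 0, "dz": 0, "yaw": 0, "claw": 40}])

```text
time_s: 8.38
tool_pos: [601.6, -308.9, 31.0]
eef_rot: [-3.141, -0.0, 1.628]
ft_force: [-3.7, 3.2, 11.3]
gripper_width: 49.6
grasp_force: 30.0
```

play_rows(targets=[{"dx": 0, "dy": 0, "dz": 0, "yaw": 0, "claw": 64}, {"dx": 0, "dy": 0, "dz": 0, "yaw": 0, "claw": 72}, {"dx": 0, "dy": 0, "dz": 0, "yaw": 0, "claw": 72}, {"dx": 0, "dy": 0, "dz": 0, "yaw": 0, "claw": 72}])

```text
time_s: 8.88
tool_pos: [601.7, -308.9, 29.7]
eef_rot: [-3.141, -0.0, 1.628]
ft_force: [0.3, -0.4, -0.2]
gripper_width: 71.6
grasp_force: 0.0
```

play_rows(targets=[{"dx": 0, "dy": 0, "dz": -0.7, "yaw": 0, "claw": 76}, {"dx": 0, "dy": 0, "dz": -1, "yaw": 0, "claw": 76}, {"dx": 0, "dy": 0, "dz": -1, "yaw": 0, "claw": 76}, {"dx": 0, "dy": 0, "dz": -1, "yaw": 0, "claw": 88}, {"dx": 0, "dy": 0, "dz": 0, "yaw": 0, "claw": 88}])

```text
time_s: 9.5
tool_pos: [602.8, -309.6, 144.8]
eef_rot: [3.137, 0.004, 1.628]
ft_force: [0.3, -0.2, -0.1]
gripper_width: 88.1
grasp_force: 0.0
```

Seated (11 N up at z = 31 mm) and released. Next is the broad roll: approach it and refit.

play_rows(targets=[{"dx": 0, "dy": 0, "dz": 0, "yaw": 0.0285, "claw": 88}, {"dx": 0.914, "dy": -0.871, "dz": 0, "yaw": 0, "claw": 88}, {"dx": 0.914, "dy": -0.871, "dz": 0, "yaw": 0, "claw": 88}, {"dx": 0.914, "dy": -0.871, "dz": 0, "yaw": 0, "claw": 88}, {"dx": 0.914, "dy": -0.871, "dz": 0, "yaw": 0, "claw": 88}])

```text
time_s: 10.12
tool_pos: [496.0, -198.2, 140.4]
eef_rot: [-3.141, -0.001, 1.571]
ft_force: [-0.8, -0.7, 0.2]
gripper_width: 88.1
grasp_force: 0.0
```

play_rows(targets=[{"dx": 0.914, "dy": -0.871, "dz": 0.4, "yaw": 0, "claw": 88}, {"dx": 0.914, "dy": -0.871, "dz": 0.4, "yaw": 0, "claw": 88}, {"dx": 0.914, "dy": -0.871, "dz": 0.4, "yaw": 0, "claw": 88}, {"dx": 0, "dy": 0, "dz": 0, "yaw": 0, "claw": 88}])

```text
time_s: 10.62
tool_pos: [417.1, -115.3, 104.1]
eef_rot: [-3.139, -0.002, 1.572]
ft_force: [1.3, 0.4, 0.6]
gripper_width: 87.8
grasp_force: 0.0
```

Run:
```python
from h import *
from workcell import *
import pickle
f=grab_frame("side");g=grab_frame("top")
def V(f): return cv2.cvtColor(f["img"],cv2.COLOR_RGB2HSV)[...,2]
for h in (pickle.load(open("f1.pkl","rb"))[0],pickle.load(open("f3.pkl","rb"))[0]):
    hsv=cv2.cvtColor(h["img"],cv2.COLOR_RGB2HSV).astype(int); u=(334,230)
    m=blob(near((hsv[...,1]>75)&(hsv[...,2]<190),u,30),u)
    mm=cv2.morphologyEx(m.astype(np.uint8),cv2.MORPH_CLOSE,np.ones((9,9)))>0
    r=fit([(h,mm)],lambda p:[cyl(p[0],p[1],32,0,24)],[418,-116],[8,8]); print(mm.sum(),r)
c=lambda im,u:cv2.resize(im[int(u[1])-40:int(u[1])+40,int(u[0])-50:int(u[0])+50,::-1],None,fx=4,fy=4)
cv2.imwrite("pics/s5.png",np.hstack([c(f["img"],proj(f,[600,-309,45])[0]),c(g["img"],proj(g,[600,-309,45])[0])]))
print(get_obs()["tool_pos"])
print(*[ (k,proj(x,[600,-309,45])[0]) for k,x in(("s",f),("t",g))])
```

```text
506 (array([ 418.20678329, -116.41218758]), np.float64(0.1720602766798419))
395 (array([ 418.77107239, -114.94020844]), np.float64(0.5028481012658228))
[ 419.34960322 -117.40580888  105.16845869]
('s', array([309.08502991, 152.11487634])) ('t', array([447.20127132, 169.67850843]))
```

View pics/s5.png

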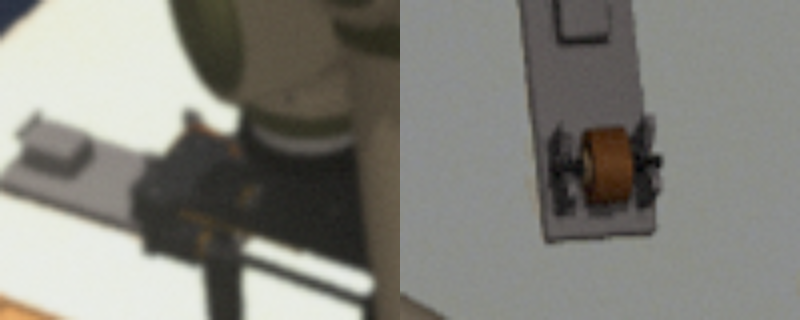

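The top view shows the spindle roll in the slots at about (447,170), centred between the cheeks. Gripping the broad roll.

play_rows(targets=[{"dx": 0.03, "dy": -0.03, "dz": 0.8, "yaw": 0, "claw": 88}, {"dx": 0, "dy": 0, "dz": 0.8, "yaw": 0, "claw": 88}, {"dx": 0, "dy": 0, "dz": 0.8, "yaw": 0, "claw": 88}, {"dx": 0, "dy": 0, "dz": 0.75, "yaw": 0, "claw": 88}, {"dx": 0, "dy": 0, "dz": 0, "yaw": 0, "claw": 88}])

```text
time_s: 11.35
tool_pos: [418.1, -116.6, 9.6]
eef_rot: [-3.14, -0.001, 1.57]
ft_force: [0.6, 0.9, 1.2]
gripper_width: 88.3
grasp_force: 0.0
```

play_rows(targets=[{"dx": 0, "dy": 0, "dz": 0, "yaw": 0, "claw": 55}, {"dx": 0, "dy": 0, "dz": 0, "yaw": 0, "claw": 55}, {"dx": 0, "dy": 0, "dz": 0, "yaw": 0, "claw": 55}, {"dx": 0, "dy": 0, "dz": 0, "yaw": 0, "claw": 55}])

```text
time_s: 11.85
tool_pos: [418.5, -116.4, 11.1]
eef_rot: [3.14, 0.001, 1.571]
ft_force: [-0.9, 0.4, 6.5]
gripper_width: 62.3
grasp_force: 29.9
```

play_rows(targets=[{"dx": 0, "dy": 0, "dz": -0.5, "yaw": 0, "claw": 55}, {"dx": 0, "dy": 0, "dz": -1, "yaw": 0, "claw": 55}, {"dx": 0, "dy": 0, "dz": -1, "yaw": 0, "claw": 55}, {"dx": 0, "dy": 0, "dz": -1, "yaw": 0, "claw": 55}, {"dx": 0, "dy": 0, "dz": 0, "yaw": 0, "claw": 55}])

```text
time_s: 12.48
tool_pos: [418.7, -116.5, 116.8]
eef_rot: [3.138, 0.002, 1.571]
ft_force: [-0.7, -0.5, -1.7]
gripper_width: 62.0
grasp_force: 29.9
```

play_rows(targets=[{"dx": 0.983, "dy": 0.344, "dz": 0, "yaw": 0, "claw": 55}, {"dx": 0.983, "dy": 0.344, "dz": 0, "yaw": 0, "claw": 55}, {"dx": 0.983, "dy": 0.344, "dz": 0, "yaw": 0, "claw": 55}, {"dx": 0.983, "dy": 0.344, "dz": 0, "yaw": 0, "claw": 55}, {"dx": 0.983, "dy": 0.344, "dz": 0, "yaw": 0, "claw": 55}])

```text
time_s: 13.1
tool_pos: [469.2, 32.4, 114.0]
eef_rot: [-3.139, -0.0, 1.571]
ft_force: [0.7, 0.5, -0.5]
gripper_width: 62.3
grasp_force: 29.9
```

play_rows(targets=[{"dx": 0.983, "dy": 0.344, "dz": 0, "yaw": 0, "claw": 55}, {"dx": 0.983, "dy": 0.344, "dz": 0, "yaw": 0, "claw": 55}, {"dx": 0.983, "dy": 0.344, "dz": 0, "yaw": 0, "claw": 55}, {"dx": 0.983, "dy": 0.344, "dz": 0, "yaw": 0, "claw": 55}, {"dx": 0.983, "dy": 0.344, "dz": 0, "yaw": 0, "claw": 55}])

```text
time_s: 13.72
tool_pos: [520.8, 179.7, 113.7]
eef_rot: [-3.139, 0.0, 1.571]
ft_force: [-0.7, -0.4, -0.1]
gripper_width: 61.9
grasp_force: 29.9
```

play_rows(targets=[{"dx": 0.983, "dy": 0.344, "dz": 0, "yaw": 0, "claw": 55}, {"dx": 0.983, "dy": 0.344, "dz": 0, "yaw": 0, "claw": 55}, {"dx": 0.983, "dy": 0.344, "dz": 0, "yaw": 0, "claw": 55}, {"dx": 0.983, "dy": 0.344, "dz": 0, "yaw": 0, "claw": 55}, {"dx": 0.983, "dy": 0.344, "dz": 0, "yaw": 0, "claw": 55}])

```text
time_s: 14.35
tool_pos: [572.5, 327.0, 113.3]
eef_rot: [-3.139, 0.001, 1.571]
ft_force: [0.5, -0.4, -0.2]
gripper_width: 62.0
grasp_force: 29.9
```

Run:
```python
from h import *
from workcell import *
import pickle
f=grab_frame("side");g=grab_frame("top"); pickle.dump((f,g),open("f4.pkl","wb"))
c=lambda im,u:cv2.resize(im[max(0,int(u[1])-70):int(u[1])+70,int(u[0])-50:int(u[0])+50,::-1],None,fx=4,fy=4)
cv2.imwrite("pics/s6.png",np.hstack([c(f["img"],proj(f,[574,325,80])[0]),c(g["img"],proj(g,[574,325,80])[0])]))
print(get_obs()["tool_pos"])
print(*[ (k,proj(x,[574,325,80])[0]) for k,x in(("s",f),("t",g))])
# spindle check from top
def V(f): return cv2.cvtColor(f["img"],cv2.COLOR_RGB2HSV)[...,2]
ms=near(brown(g),(448,170),18); print(ms.sum())
def body(p): return [spin([p[0],p[1],p[2]],45)[0]]
print("spindle",fit([(g,ms)],body,[600,-309,.057],[5,5,.05]))
```

```text
[572.32586662 328.20699715 112.99564849]
('s', array([156.19615179, 311.47216244])) ('t', array([199.9624044 , 182.49620122]))
211
spindle (array([ 5.99141906e+02, -3.11830945e+02,  7.01499288e-02]), np.float64(0.20468009478672985))
```

View pics/s6.png

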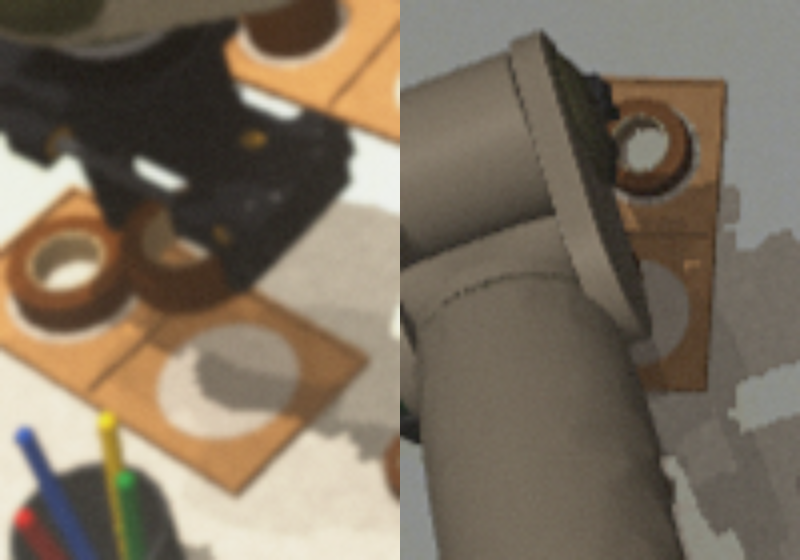

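The side view shows the broad roll held level above its tray, with the free circle at about (160,340). Lowering.

play_rows(targets=[{"dx": 0, "dy": 0, "dz": 0.8, "yaw": 0, "claw": 55}, {"dx": 0, "dy": 0, "dz": 0.8, "yaw": 0, "claw": 55}, {"dx": 0, "dy": 0, "dz": 0.8, "yaw": 0, "claw": 55}, {"dx": 0, "dy": 0, "dz": 0.7, "yaw": 0, "claw": 55}, {"dx": 0, "dy": 0, "dz": 0, "yaw": 0, "claw": 55}])

```text
time_s: 15.08
tool_pos: [571.8, 325.4, 20.3]
eef_rot: [-3.138, 0.001, 1.571]
ft_force: [0.6, 0.6, 0.2]
gripper_width: 62.0
grasp_force: 29.9
```

play_rows(targets=[{"dx": 0, "dy": 0, "dz": 0.1, "yaw": 0, "claw": 55}, {"dx": 0, "dy": 0, "dz": 0.1, "yaw": 0, "claw": 55}, {"dx": 0, "dy": 0, "dz": 0, "yaw": 0, "claw": 55}])

```text
time_s: 15.45
tool_pos: [572.9, 326.2, 16.7]
eef_rot: [3.141, -0.0, 1.571]
ft_force: [-0.1, 0.2, -0.7]
gripper_width: 62.3
grasp_force: 29.9
```

play_rows(targets=[{"dx": 0, "dy": 0, "dz": 0.07, "yaw": 0, "claw": 55}, {"dx": 0, "dy": 0, "dz": 0.03, "yaw": 0, "claw": 55}, {"dx": 0, "dy": 0, "dz": 0, "yaw": 0, "claw": 55}])

```text
time_s: 15.82
tool_pos: [572.9, 326.3, 14.1]
eef_rot: [3.141, -0.0, 1.571]
ft_force: [-2.3, -0.9, 4.8]
gripper_width: 62.0
grasp_force: 29.9
```

Contact with the tray floor. Releasing with a small opening, then going up.

play_rows(targets=[{"dx": 0, "dy": 0, "dz": 0, "yaw": 0, "claw": 70}, {"dx": 0, "dy": 0, "dz": 0, "yaw": 0, "claw": 74}, {"dx": 0, "dy": 0, "dz": 0, "yaw": 0, "claw": 74}])

```text
time_s: 16.2
tool_pos: [572.8, 326.2, 13.3]
eef_rot: [-3.141, 0.0, 1.571]
ft_force: [0.3, 0.4, 1.3]
gripper_width: 74.0
grasp_force: 0.0
```

play_rows(targets=[{"dx": 0, "dy": 0, "dz": -0.5, "yaw": 0, "claw": 76}, {"dx": 0, "dy": 0, "dz": -1, "yaw": 0, "claw": 76}, {"dx": 0, "dy": 0, "dz": -1, "yaw": 0, "claw": 80}, {"dx": 0, "dy": 0, "dz": -1, "yaw": 0, "claw": 88}, {"dx": 0, "dy": 0, "dz": 0, "yaw": 0, "claw": 88}])

```text
time_s: 16.82
tool_pos: [573.9, 326.7, 121.7]
eef_rot: [3.136, -0.002, 1.571]
ft_force: [-0.4, 0.3, 0.2]
gripper_width: 87.8
grasp_force: 0.0
```

play_rows(targets=[{"dx": -0.042, "dy": -0.81, "dz": 0.1, "yaw": 0, "claw": 80}, {"dx": -0.042, "dy": -0.81, "dz": 0.1, "yaw": 0, "claw": 80}, {"dx": -0.042, "dy": -0.81, "dz": 0.1, "yaw": 0, "claw": 80}, {"dx": -0.042, "dy": -0.81, "dz": 0.1, "yaw": 0, "claw": 80}, {"dx": -0.042, "dy": -0.81, "dz": 0.1, "yaw": 0, "claw": 80}])

```text
time_s: 17.45
tool_pos: [450.1, 319.6, 102.6]
eef_rot: [-3.14, 0.0, 1.571]
ft_force: [0.2, -0.3, -0.1]
gripper_width: 80.2
grasp_force: 0.0
```

play_rows(targets=[{"dx": 0, "dy": 0, "dz": 0.8, "yaw": 0, "claw": 80}, {"dx": 0, "dy": 0, "dz": 0.8, "yaw": 0, "claw": 80}, {"dx": 0, "dy": 0, "dz": 0.8, "yaw": 0, "claw": 80}, {"dx": 0, "dy": 0, "dz": 0.6, "yaw": 0, "claw": 80}, {"dx": 0, "dy": 0, "dz": 0, "yaw": 0, "claw": 80}])

```text
time_s: 18.08
tool_pos: [450.6, 319.6, 12.2]
eef_rot: [-3.139, 0.001, 1.571]
ft_force: [-0.1, -0.1, -1.1]
gripper_width: 80.1
grasp_force: 0.0
```

Run:
```python
from h import *
from workcell import *
f=grab_frame("side");g=grab_frame("top")
c=lambda im,u:cv2.resize(im[max(0,int(u[1])-60):int(u[1])+60,int(u[0])-80:int(u[0])+80,::-1],None,fx=5,fy=5)
cv2.imwrite("pics/s7.png",c(f["img"],proj(f,[500,320,10])[0]))
print(get_obs()["tool_pos"],proj(f,[500,320,10])[0])
```

```text
[451.56417866 320.04178327  13.86113302] [192.86257132 345.94780635]
```

View pics/s7.png

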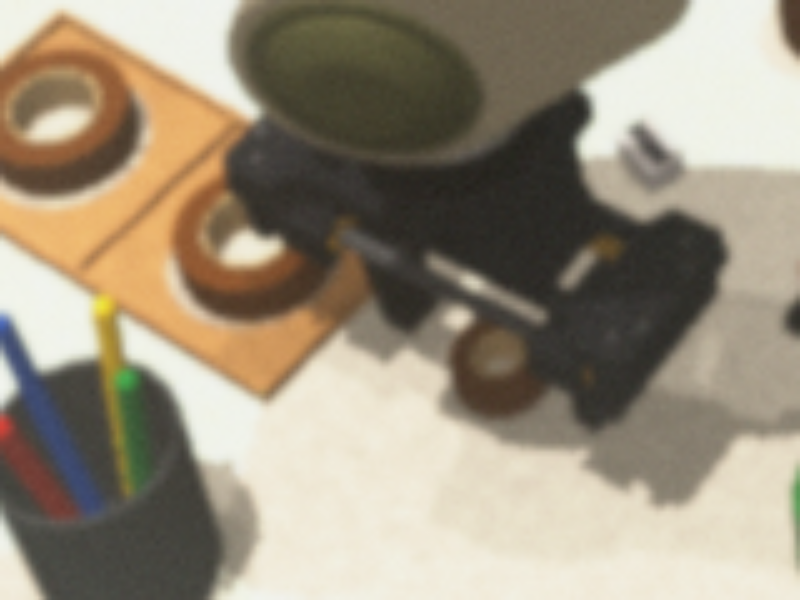

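The broad roll is on its circle at about (165,333), and the fingers straddle the small roll at (213,358). Lowering 8 mm and gripping.

play_rows(targets=[{"dx": 0, "dy": 0, "dz": 0.28, "yaw": 0, "claw": 80}, {"dx": 0, "dy": 0, "dz": 0, "yaw": 0, "claw": 80}, {"dx": 0, "dy": 0, "dz": 0, "yaw": 0, "claw": 30}, {"dx": 0, "dy": 0, "dz": 0, "yaw": 0, "claw": 30}, {"dx": 0, "dy": 0, "dz": 0, "yaw": 0, "claw": 30}])

```text
time_s: 18.8
tool_pos: [451.4, 319.9, 5.2]
eef_rot: [3.141, -0.0, 1.571]
ft_force: [0.9, 0.3, 0.4]
gripper_width: 52.2
grasp_force: 0.0
```

play_rows(targets=[{"dx": 0, "dy": 0, "dz": 0, "yaw": 0, "claw": 30}, {"dx": 0, "dy": 0, "dz": 0, "yaw": 0, "claw": 30}, {"dx": 0, "dy": 0, "dz": 0, "yaw": 0, "claw": 30}])

```text
time_s: 19.18
tool_pos: [451.4, 319.9, 5.1]
eef_rot: [3.141, -0.0, 1.571]
ft_force: [-0.1, -0.9, 0.7]
gripper_width: 38.5
grasp_force: 30.0
```

play_rows(targets=[{"dx": 0, "dy": 0, "dz": -0.7, "yaw": 0, "claw": 30}, {"dx": 0, "dy": 0, "dz": -1, "yaw": 0, "claw": 30}, {"dx": 0, "dy": 0, "dz": -1, "yaw": 0, "claw": 30}, {"dx": 0, "dy": 0, "dz": -1, "yaw": 0, "claw": 30}, {"dx": 0, "dy": 0, "dz": 0, "yaw": 0, "claw": 30}])

```text
time_s: 19.8
tool_pos: [452.1, 320.3, 117.7]
eef_rot: [3.138, -0.002, 1.571]
ft_force: [1.1, -0.4, -1.0]
gripper_width: 38.2
grasp_force: 30.0
```

play_rows(targets=[{"dx": -0.976, "dy": 0.35, "dz": 0, "yaw": 0, "claw": 30}, {"dx": -0.976, "dy": 0.35, "dz": 0, "yaw": 0, "claw": 30}, {"dx": -0.976, "dy": 0.35, "dz": 0, "yaw": 0, "claw": 30}, {"dx": -0.976, "dy": 0.35, "dz": 0, "yaw": 0, "claw": 30}, {"dx": -0.976, "dy": 0.35, "dz": 0, "yaw": 0, "claw": 30}])

```text
time_s: 20.42
tool_pos: [503.4, 172.5, 114.5]
eef_rot: [-3.139, 0.0, 1.571]
ft_force: [0.7, -0.5, -0.6]
gripper_width: 38.6
grasp_force: 30.0
```

play_rows(targets=[{"dx": -0.976, "dy": 0.35, "dz": 0, "yaw": 0, "claw": 30}, {"dx": -0.976, "dy": 0.35, "dz": 0, "yaw": 0, "claw": 30}, {"dx": -0.976, "dy": 0.35, "dz": 0, "yaw": 0, "claw": 30}, {"dx": -0.976, "dy": 0.35, "dz": 0, "yaw": 0, "claw": 30}, {"dx": -0.976, "dy": 0.35, "dz": 0, "yaw": 0, "claw": 30}])

```text
time_s: 21.05
tool_pos: [556.0, 26.2, 114.5]
eef_rot: [-3.139, -0.0, 1.571]
ft_force: [-0.1, 0.6, -1.4]
gripper_width: 38.8
grasp_force: 30.0
```

play_rows(targets=[{"dx": -0.976, "dy": 0.35, "dz": 0, "yaw": 0, "claw": 30}, {"dx": -0.976, "dy": 0.35, "dz": 0, "yaw": 0, "claw": 30}, {"dx": -0.976, "dy": 0.35, "dz": 0, "yaw": 0, "claw": 30}, {"dx": -0.976, "dy": 0.35, "dz": 0, "yaw": 0, "claw": 30}, {"dx": -0.976, "dy": 0.35, "dz": 0, "yaw": 0, "claw": 30}])

```text
time_s: 21.68
tool_pos: [608.5, -120.1, 114.2]
eef_rot: [-3.139, -0.001, 1.571]
ft_force: [0.3, 0.1, 0.1]
gripper_width: 38.7
grasp_force: 30.0
```

play_rows(targets=[{"dx": 0, "dy": 0, "dz": 0, "yaw": 0, "claw": 30}, {"dx": 0, "dy": 0, "dz": 0, "yaw": 0, "claw": 30}])

```text
time_s: 21.92
tool_pos: [608.2, -118.4, 115.0]
eef_rot: [-3.14, -0.001, 1.571]
ft_force: [0.8, 0.7, -0.5]
gripper_width: 38.6
grasp_force: 30.0
```

play_rows(targets=[{"dx": 0, "dy": 0.02, "dz": 0.8, "yaw": 0, "claw": 30}, {"dx": 0, "dy": 0, "dz": 0.8, "yaw": 0, "claw": 30}, {"dx": 0, "dy": 0, "dz": 0.8, "yaw": 0, "claw": 30}, {"dx": 0, "dy": 0, "dz": 0.8, "yaw": 0, "claw": 30}, {"dx": 0, "dy": 0, "dz": 0, "yaw": 0, "claw": 30}])

```text
time_s: 22.55
tool_pos: [608.2, -117.8, 18.4]
eef_rot: [-3.138, -0.002, 1.572]
ft_force: [-0.1, 0.1, -0.3]
gripper_width: 38.8
grasp_force: 30.0
```

play_rows(targets=[{"dx": 0, "dy": 0, "dz": 0.13, "yaw": 0, "claw": 30}, {"dx": 0, "dy": 0, "dz": 0.13, "yaw": 0, "claw": 30}, {"dx": 0, "dy": 0, "dz": 0, "yaw": 0, "claw": 30}, {"dx": 0, "dy": 0, "dz": 0, "yaw": 0, "claw": 30}])

```text
time_s: 23.05
tool_pos: [609.5, -119.3, 12.5]
eef_rot: [3.141, 0.0, 1.571]
ft_force: [-0.7, 0.3, -0.5]
gripper_width: 38.3
grasp_force: 30.0
```

play_rows(targets=[{"dx": 0, "dy": 0, "dz": 0.1, "yaw": 0, "claw": 30}, {"dx": 0, "dy": 0, "dz": 0.04, "yaw": 0, "claw": 30}, {"dx": 0, "dy": 0, "dz": 0, "yaw": 0, "claw": 30}])

```text
time_s: 23.42
tool_pos: [609.4, -119.3, 8.1]
eef_rot: [-3.141, -0.0, 1.571]
ft_force: [-1.5, 0.7, 1.6]
gripper_width: 38.5
grasp_force: 30.0
```

play_rows(targets=[{"dx": 0, "dy": 0, "dz": 0, "yaw": 0, "claw": 48}, {"dx": 0, "dy": 0, "dz": 0, "yaw": 0, "claw": 50}, {"dx": 0, "dy": 0, "dz": 0, "yaw": 0, "claw": 50}])

```text
time_s: 23.8
tool_pos: [609.4, -119.3, 8.0]
eef_rot: [3.142, 0.0, 1.571]
ft_force: [-0.2, 1.0, 0.7]
gripper_width: 50.0
grasp_force: 0.0
```

play_rows(targets=[{"dx": 0, "dy": 0, "dz": -0.5, "yaw": 0, "claw": 50}, {"dx": 0, "dy": 0, "dz": -1, "yaw": 0, "claw": 50}, {"dx": 0, "dy": 0, "dz": -1, "yaw": 0, "claw": 88}, {"dx": 0, "dy": 0, "dz": -1, "yaw": 0, "claw": 88}, {"dx": 0, "dy": 0, "dz": 0, "yaw": 0, "claw": 88}])

```text
time_s: 24.42
tool_pos: [610.5, -119.7, 116.1]
eef_rot: [3.137, 0.002, 1.571]
ft_force: [-0.4, 0.2, -1.0]
gripper_width: 77.7
grasp_force: 0.0
```

play_rows(targets=[{"dx": 0.899, "dy": -0.731, "dz": 0, "yaw": 0, "claw": 88}, {"dx": 0.899, "dy": -0.731, "dz": 0, "yaw": 0, "claw": 88}, {"dx": 0.899, "dy": -0.731, "dz": 0, "yaw": 0, "claw": 88}, {"dx": 0.899, "dy": -0.731, "dz": 0, "yaw": 0, "claw": 88}, {"dx": 0.899, "dy": -0.731, "dz": 0, "yaw": 0, "claw": 88}])

```text
time_s: 25.05
tool_pos: [498.5, 16.5, 112.4]
eef_rot: [-3.14, -0.0, 1.571]
ft_force: [-0.1, 0.6, 0.9]
gripper_width: 88.5
grasp_force: 0.0
```

play_rows(targets=[{"dx": 0.899, "dy": -0.731, "dz": 0, "yaw": 0, "claw": 88}, {"dx": 0.899, "dy": -0.731, "dz": 0, "yaw": 0, "claw": 88}, {"dx": 0.899, "dy": -0.731, "dz": 0, "yaw": 0, "claw": 88}, {"dx": 0, "dy": 0, "dz": 0, "yaw": 0, "claw": 88}, {"dx": 0, "dy": 0, "dz": 0, "yaw": 0, "claw": 88}])

```text
time_s: 25.68
tool_pos: [434.3, 96.1, 112.8]
eef_rot: [3.142, 0.0, 1.571]
ft_force: [0.4, -0.2, -0.3]
gripper_width: 88.0
grasp_force: 0.0
```

Run:
```python
from h import *
from workcell import *
f=grab_frame("side");g=grab_frame("top")
cv2.imwrite("pics/s8.png",np.hstack([cv2.resize(x["img"][...,::-1],(400,300)) if 0 else cv2.resize(x["img"][r:r+225,c:c+200,::-1],None,fx=2,fy=2,interpolation=cv2.INTER_CUBIC) for x,r,c in((f,130,180),(g,120,200))]))
print(get_obs()["tool_pos"])
```

```text
[434.4994372   95.8045343  112.86430887]
```

View pics/s8.png

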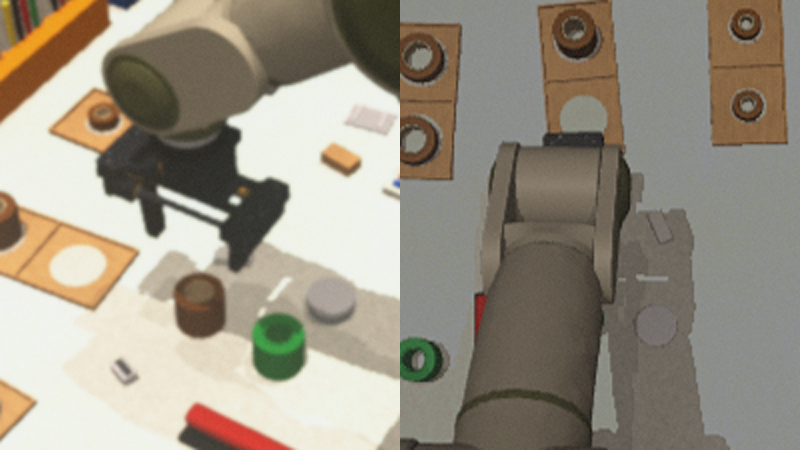

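Small and broad rolls sit on their circles in the top view, and the tall roll is below the gripper at side (280,280). The green look-alike is about 100 mm nearer the robot, so I open only to 80.

play_rows(targets=[{"dx": 0.03, "dy": 0, "dz": 0.8, "yaw": 0, "claw": 80}, {"dx": 0, "dy": 0, "dz": 0.8, "yaw": 0, "claw": 80}, {"dx": 0, "dy": 0, "dz": 0.8, "yaw": 0, "claw": 80}, {"dx": 0, "dy": 0, "dz": 0.8, "yaw": 0, "claw": 80}, {"dx": 0, "dy": 0, "dz": 0, "yaw": 0, "claw": 80}])

```text
time_s: 26.4
tool_pos: [433.5, 96.8, 15.9]
eef_rot: [-3.139, -0.0, 1.57]
ft_force: [0.2, -0.5, 0.9]
gripper_width: 80.0
grasp_force: 0.0
```

play_rows(targets=[{"dx": 0, "dy": 0, "dz": 0, "yaw": 0, "claw": 45}, {"dx": 0, "dy": 0, "dz": 0, "yaw": 0, "claw": 45}, {"dx": 0, "dy": 0, "dz": 0, "yaw": 0, "claw": 45}, {"dx": 0, "dy": 0, "dz": 0, "yaw": 0, "claw": 45}, {"dx": 0, "dy": 0, "dz": 0, "yaw": 0, "claw": 45}])

```text
time_s: 27.02
tool_pos: [434.5, 97.3, 17.7]
eef_rot: [3.14, 0.0, 1.571]
ft_force: [-0.4, -1.6, 6.6]
gripper_width: 55.6
grasp_force: 30.0
```

play_rows(targets=[{"dx": 0, "dy": 0, "dz": -0.5, "yaw": 0, "claw": 45}, {"dx": 0, "dy": 0, "dz": -1, "yaw": 0, "claw": 45}, {"dx": 0, "dy": 0, "dz": -1, "yaw": 0, "claw": 45}, {"dx": 0, "dy": 0, "dz": -0.5, "yaw": 0, "claw": 45}, {"dx": 0, "dy": 0, "dz": 0, "yaw": 0, "claw": 45}])

```text
time_s: 27.65
tool_pos: [434.3, 97.4, 107.7]
eef_rot: [3.14, 0.0, 1.571]
ft_force: [-0.3, 0.0, -1.5]
gripper_width: 55.3
grasp_force: 30.0
```

play_rows(targets=[{"dx": 0.022, "dy": 0.905, "dz": 0, "yaw": 0, "claw": 45}, {"dx": 0.022, "dy": 0.905, "dz": 0, "yaw": 0, "claw": 45}, {"dx": 0.022, "dy": 0.905, "dz": 0, "yaw": 0, "claw": 45}, {"dx": 0.022, "dy": 0.905, "dz": 0, "yaw": 0, "claw": 45}, {"dx": 0.022, "dy": 0.905, "dz": 0, "yaw": 0, "claw": 45}])

```text
time_s: 28.28
tool_pos: [570.0, 100.7, 105.6]
eef_rot: [-3.139, -0.0, 1.571]
ft_force: [1.0, 0.1, -1.3]
gripper_width: 54.9
grasp_force: 30.0
```

play_rows(targets=[{"dx": 0.022, "dy": 0.905, "dz": 0, "yaw": 0, "claw": 45}, {"dx": 0, "dy": 0, "dz": 0, "yaw": 0, "claw": 45}, {"dx": 0, "dy": 0, "dz": 0.8, "yaw": 0, "claw": 45}, {"dx": 0, "dy": 0, "dz": 0.8, "yaw": 0, "claw": 45}, {"dx": 0, "dy": 0, "dz": 0.8, "yaw": 0, "claw": 45}])

```text
time_s: 28.9
tool_pos: [595.4, 101.4, 33.5]
eef_rot: [-3.14, -0.0, 1.571]
ft_force: [0.2, -0.2, -1.1]
gripper_width: 55.3
grasp_force: 30.0
```

play_rows(targets=[{"dx": 0, "dy": 0, "dz": 0, "yaw": 0, "claw": 45}, {"dx": 0, "dy": 0, "dz": 0.15, "yaw": 0, "claw": 45}, {"dx": 0, "dy": 0, "dz": 0.15, "yaw": 0, "claw": 45}, {"dx": 0, "dy": 0, "dz": 0, "yaw": 0, "claw": 45}])

```text
time_s: 29.4
tool_pos: [596.8, 101.3, 26.1]
eef_rot: [3.142, 0.0, 1.571]
ft_force: [-0.7, 1.0, -1.2]
gripper_width: 55.3
grasp_force: 30.0
```

play_rows(targets=[{"dx": 0, "dy": 0, "dz": 0.1, "yaw": 0, "claw": 45}, {"dx": 0, "dy": 0, "dz": 0.08, "yaw": 0, "claw": 45}, {"dx": 0, "dy": 0, "dz": 0, "yaw": 0, "claw": 45}])

```text
time_s: 29.78
tool_pos: [596.9, 101.3, 20.8]
eef_rot: [3.141, 0.0, 1.571]
ft_force: [-0.8, 0.1, 2.4]
gripper_width: 55.4
grasp_force: 30.0
```

Touching the floor. Releasing, rising and backing away.

play_rows(targets=[{"dx": 0, "dy": 0, "dz": 0.02, "yaw": 0, "claw": 45}, {"dx": 0, "dy": 0, "dz": 0, "yaw": 0, "claw": 64}, {"dx": 0, "dy": 0, "dz": 0, "yaw": 0, "claw": 68}, {"dx": 0, "dy": 0, "dz": 0, "yaw": 0, "claw": 68}])

```text
time_s: 30.28
tool_pos: [596.9, 101.3, 19.9]
eef_rot: [-3.142, -0.0, 1.571]
ft_force: [-0.3, 0.5, 0.6]
gripper_width: 68.2
grasp_force: 0.0
```

play_rows(targets=[{"dx": 0, "dy": 0, "dz": -0.5, "yaw": 0, "claw": 68}, {"dx": 0, "dy": 0, "dz": -1, "yaw": 0, "claw": 68}, {"dx": 0, "dy": 0, "dz": -1, "yaw": 0, "claw": 68}, {"dx": 0, "dy": 0, "dz": -1, "yaw": 0, "claw": 68}, {"dx": 0, "dy": 0, "dz": -1, "yaw": 0, "claw": 68}])

```text
time_s: 30.9
tool_pos: [596.9, 101.4, 157.2]
eef_rot: [3.14, -0.0, 1.571]
ft_force: [-0.5, 0.3, 0.2]
gripper_width: 68.1
grasp_force: 0.0
```

play_rows(targets=[{"dx": 0, "dy": -1, "dz": 0, "yaw": 0, "claw": 88}, {"dx": 0, "dy": -1, "dz": 0, "yaw": 0, "claw": 88}, {"dx": 0, "dy": -1, "dz": 0, "yaw": 0, "claw": 88}, {"dx": 0, "dy": -1, "dz": 0, "yaw": 0, "claw": 88}, {"dx": 0, "dy": -1, "dz": 0, "yaw": 0, "claw": 88}])

```text
time_s: 31.52
tool_pos: [446.0, 101.3, 156.0]
eef_rot: [3.14, 0.0, 1.571]
ft_force: [-0.2, -0.3, -0.2]
gripper_width: 88.2
grasp_force: 0.0
```

play_rows(targets=[{"dx": 0, "dy": -1, "dz": 0, "yaw": 0, "claw": 88}, {"dx": 0, "dy": -1, "dz": 0, "yaw": 0, "claw": 88}, {"dx": 0, "dy": 0, "dz": 0, "yaw": 0, "claw": 88}, {"dx": 0, "dy": 0, "dz": 0, "yaw": 0, "claw": 88}, {"dx": 0, "dy": 0, "dz": 0, "yaw": 0, "claw": 88}])

```text
time_s: 32.15
tool_pos: [387.6, 101.2, 155.2]
eef_rot: [3.141, 0.0, 1.571]
ft_force: [0.2, 0.1, 0.7]
gripper_width: 88.2
grasp_force: 0.0
```

Run:
```python
from h import *
from workcell import *
f=grab_frame("side");g=grab_frame("top")
a=cv2.resize(g["img"][110:260,120:480,::-1],None,fx=2.2,fy=2.2,interpolation=cv2.INTER_CUBIC)
b=cv2.resize(f["img"][120:350,100:340,::-1],None,fx=1.13,fy=1.13,interpolation=cv2.INTER_CUBIC)
o=np.zeros((600,800,3),np.uint8); o[:a.shape[0],:a.shape[1]]=a; o[335:335+b.shape[0],:b.shape[1]]=b
c=cv2.resize(f["img"][125:180,250:335,::-1],None,fx=4.7,fy=4.7,interpolation=cv2.INTER_CUBIC); o[335:335+c.shape[0],300:300+c.shape[1]]=c
cv2.imwrite("pics/s9.png",o)
for n,p,r,h in(("broad",(573.7,325.7),32,24),("tall",(597.1,101.2),28,48),("small",(609.1,-119.5),20,18)):
    for x in(f,g):
        # annulus fit via darker-brown mask
        hsv=cv2.cvtColor(x["img"],cv2.COLOR_RGB2HSV).astype(int); u=proj(x,[*p,3+h/2])[0]
        m=blob(near((hsv[...,1]>75)&(hsv[...,2]<(115 if x is g else 165)),u,22),u)
        mm=cv2.morphologyEx(m.astype(np.uint8),cv2.MORPH_CLOSE,cv2.getStructuringElement(2,(11,11)))>0
        q=fit([(x,mm)],lambda p:[cyl(p[0],p[1],r,3,h+3)],p,[6,6]); print(n,q[0].round(1),round(q[1],2))
```

```text
broad [569.9 327.7] 0.14
broad [570.1 324.8] 0.48
tall [593.5 102.9] 0.13
tall [593.3  98. ] 0.13Traceback (most recent call last):
  File "<stdin>", line 13, in <module>
  File "h.py", line 11, in blob
    i=min(ok,key=lambda i:np.hypot(*(c[i]-uv))); return l==i
ValueError: min() iterable argument is empty
```

View pics/s9.png

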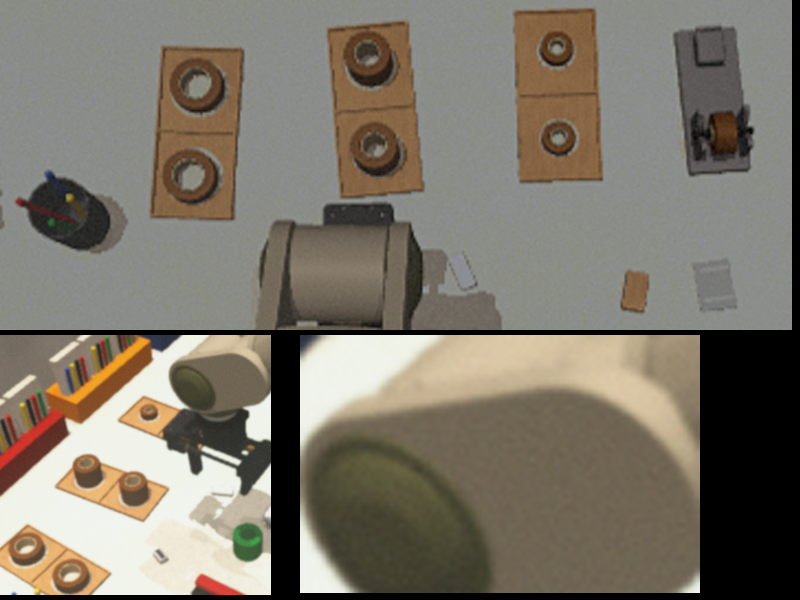

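All three plain rolls sit within about 4 mm of their circles, and the spindle fit is within 1–2 mm of the seat. Handing in.

```bash
python3 -c "
from workcell import *
print(hand_in())"
```

```text
the job is handed in; nothing more can be done
None
```

The job is handed in (the call returned no verdict): the three plain rolls lie on their tray circles within about 4 mm by camera, and the spindle roll sits in the dispenser slots, its height judged from contact force only.

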